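Wedge a reference tile flush in its setting jig and hold it

ROBOT

A 6-joint arm with a two-finger parallel gripper is mounted at the origin on a cart in front of the work surface, level with it; the furniture and walls round the work are solid. World frame = base frame: x ahead of the robot, y to its left, z up, the work surface at z = 0. Lengths are in m, angles in rad, forces in N, time in s.
With the tool pointing down it reaches from about 0.35 to 0.925 m from the base axis. Payload 6.4 kg.
Tool frame: the origin (TCP) lies on the mounting face of the last link; the fingertips stand 199 mm ahead of it and the grasp point (between the pads) lies 180 mm ahead of it; z points along the fingers, y is the line along which they close (so a half turn about z gives the same grasp; the last joint's range is limited). The gripper opens to 94 mm and grips with 3 to 60 N. Pads are 16 mm wide; open, the fingers measure 119 mm over their backs; the gripper's body (75 mm by 177 mm) begins 78 mm behind the grasp point.
Start: joints at [0.976, 0.245, 1.558, -0, 1.339, -0.174], TCP at [0.266, 0.593, 0.405] pointing down, gripper open.
Joint ranges: [-3.13, 3.13], [-1.02, 2.26], [0.13, 2.54], [-0.95, 4.09], [0.21, 2.88], [-2.74, 2.74]. Speed limits (rad/s): [2.57, 2.57, 3.14, 3.14, 3.14, 3.14].

INTERFACE

Orientations are given as a 3x3 rotation matrix whose columns are the frame's x, y, z axes.
In Python, from station import arm, viewer, order gives the robot as it stands.
- The arm moves only by the tool drive_tool, never from a script. Its argument "rows" is a list of rows, each a list of 7 numbers: the shift along the tool's x, y, z in units of 0.4 m (1.0 is 0.4 m), then the turn, a rotation vector about the tool's x, y, z in units of pi rad (1.0 is pi rad), then the closure, from -1 (fully open) to 1 (shut). In form: [[tx, ty, tz, rx, ry, rz, gripper], ...]. A call has 1 to 12 rows; each row shifts and turns the commanded pose from where the row before left it, along the tool's axes as they then stand; what a row does not reach is not made up. A row lasts 1/12 s, in which the tool goes at most 41.7 mm and 7.16 degrees, less where a joint would pass 70% of its speed; a pose out of reach is approached as far as the arm can. A call with a number of a shift or a turn outside -1 to 1 is refused whole. A call with a gripper value outside its range is refused whole. The fingers move at their own pace and stop on an object; "newtons" is the grip in N (left out, the last holds). Time passes only in rows, so rows that do not move let the fingers close. It gives the time, the measured TCP pose, the force, the opening and the grip force at its end, in the units of the state.
- arm.sense(): the state, without advancing time (a new reading comes with each control period).
- viewer.get_image(name): name is "scene" or "top" or "wrist"; returns a dict with "img" (420x560x3 uint8, red, green, blue), "fx", "fy", "cx", "cy" (pixels), "camera_from_world" (4x4, takes a point from world to camera coordinates); the wrist camera has in their place "T_tool_cam" (4x4, takes a point from camera to tool coordinates, whose origin is the TCP and whose axes are the flange's). Camera axes: x right, y up, looking along -z (the intrinsics and any distortion apply to the point x, -y, -z); pixel columns grow to the right and rows downward; lengths in m; the calibration is good to about 2 mm. A picture is of the moment at which its call begins: read the wrist's pose just before it. There is no depth.
- order.hand_in(): hands the job in; it is judged then, once.
The state is a dict: "t": time; "joints": joint angles; "joint_vel": joint speeds; "effort": joint torques, N m; "tool_pos": TCP position; "eef_rot": TCP orientation; "ft_force": force on the tool from outside, world axes, zero at the start; "moment": the same for the moment, N m; "width": finger opening in m; "gripper_force": force on a finger pad.
Only numpy, scipy, OpenCV 4.12 (cv2) and the standard library are available. Lean on these libraries where they do the work, as an engineer would, in place of code of your own. Each camera call takes 0.05 s, during which the arm holds its last target. There are 200 camera calls.

TASK

Take the orange wedge out of its grey stand and lower it, sloping side toward the tile, into the gap between the colour reference tile and the blue blocks of the setting jig, at the block where the gap is wide enough for it; never force it down on the thicker block, whose gap is too narrow. Press the wedge down until it has driven the tile flush along its whole edge against the fence of the jig, and finish still gripping the wedge and keeping it pressed, with nothing but the wedge pushing the tile. Leave the tape roll, red marker and sticky pad where they lie.

Things in the scene. Friction and masses are not known exactly. Their poses are not given: they have to be found in the camera images.
- jig: dark grey metal setting jig, fixed: base plate 155 x 150 x 10 mm with a fence along its far side. Origin on the desk under the middle; +x points from the blocks to the fence, y runs along the fence, z up. Bed (top of the plate) at z = 10 mm. Fence: face at x = +55 mm, 140 mm long, 20 mm high above the bed
- thin_block: blue block, fixed on the bed, 34 mm deep (x), 40 mm long (y), 20 mm high. Origin: middle of its lower back edge, at jig x = -74 mm, jig y +20.5 or -20.5 mm (the two blocks change places); axes as the jig's. Front face 34 mm along +x from the origin; gap to the tile 15 mm when the tile is flush, 10 to 13 mm at the start: wide enough for the wedge
- thick_block: blue block like the thin one but 43 mm deep in x, standing beside it along the fence direction; its gap to the tile is 6 mm when the tile is flush, too narrow for the wedge's 7 mm foot
- tile: loose white glazed (slippery) reference tile with 12 colour patches, 80 (x) x 130 (y) x 16 mm, 0.25 kg, lying on the bed between fence and blocks. Origin in the middle of its underside, axes about as the jig's. Starts 2 to 5 mm short of the fence; pushed at one side it may turn a little, then close up as the wedge is pressed further; flush means its origin at jig x = +15 mm
- tile_edge_left (a point): point on the tile's fence-side edge face, 55 mm to +y of its middle, 8 mm above its underside; at jig x = +55 mm when flush
- tile_edge_right (a point): the same point 55 mm to -y of the middle
- wedge: loose orange wedge, slick faces, 24 mm long (y), 0.08 kg. Origin: middle of its foot, z up. Upright face (to the block) at x=-3.5; slope (to the tile) from x=3.5 at the foot to x=23 at z=30. Head plate z 30-40, 50 mm long in y, x -5.5 to 24.5. Grip tab above: 16 thick (x), 30 long (y), z 40-76, centre x=8.5. Tile flush: it jams, foot about 4 mm above the bed; 10-15 N down drives the tile
- wedge_grip (a point): centre of the wedge's grip tab: x = 8.5 mm, z = 62 mm in the wedge's frame
- stand: grey plastic stand, fixed, 60 x 70 x 40 mm, open between two walls along x; the wedge hangs between the walls with the ends of its head plate resting on them, axes as the stand's, its foot 10 mm above the desk. Origin on the desk. Lift the wedge straight up out of it (by 40 mm)
- tape_roll: bystander: beige tape roll, 52 mm across, 19 mm high, lying flat; origin under its middle
- marker_red: bystander: red and white marker, 123 mm long, 15 mm thick; origin under its middle
- sticky_pad: bystander: green pad of sticky notes, 77 x 76 x 12 mm; origin under its middle
There are look-alikes about, which are no part of the job. Of the things that look like the wedge, the larger one is meant.

How it is judged:
By the outcome, as a careful person would: the job done as asked, in the order asked, and still so for the second after the job is handed in, while the arm keeps its last pose, push and grip.
It also fails if it takes over 35 s, if anything falls off the work surface, if the arm or the gripper's body presses on something with over 40 N, if the wrist force passes 120 N, or if a joint passes its speed limit or range.

## Working session

There is one attempt and no reset: what is moved stays moved. The work goes in short steps, Python scripts to look and compute and a tool call to move; the robot and the scene stay as the last step left them, time stands still between calls to the robot, and variables do not carry over. Pictures are saved under pics/ and viewed, at most 10 in all, crops included, and the job is handed in when it is done.

Besides the shell and the picture viewer there is one more tool, called after ">>>" as a command line: name --pt "numbers of a row" for each row, then --argument value for the rest. drive_tool: Moves the arm, as the interface text tells. Its arguments: {"type":"object","properties":{"rows":{"type":"array","items":{"type":"array","items":{"type":"number"}}},"newtons":{"type":"number"}},"required":["rows"]}

```bash
mkdir -p pics; cat > h.py <<'E'
import numpy as np, cv2, json
from station import arm, viewer, order
def snap(n,f):
    s=arm.sense(); d=viewer.get_image(n); cv2.imwrite('pics/'+f+'.png',d['img'][:,:,::-1])
    np.savez('pics/'+f+'.npz',pos=s['tool_pos'],rot=s['eef_rot'],**{k:v for k,v in d.items() if v is not None})
def cam(f):
    d=dict(np.load('pics/'+f+'.npz',allow_pickle=True))
    if 'camera_from_world' in d: W=np.linalg.inv(d['camera_from_world'])
    else:
        T=np.eye(4);T[:3,:3]=d['rot'];T[:3,3]=d['pos'];W=T@d['T_tool_cam']
    return d,W
def ray(f,u,v,z):
    d,W=cam(f)
    D=d.get('dist',None)
    r=W[:3,:3]@np.array([(u-d['cx'])/d['fx'],-(v-d['cy'])/d['fy'],-1]);o=W[:3,3]
    return o+r*(z-o[2])/r[2]
def proj(f,p):
    d,W=cam(f); c=np.linalg.inv(W)@np.append(p,1); return np.array([d['cx']+d['fx']*c[0]/-c[2], d['cy']-d['fy']*c[1]/-c[2]])
E
python3 - <<'E'
from h import *
for n in('scene','top','wrist'):
    snap(n,n+'0'); d,W=cam(n+'0'); print(n,list(d),d['fx'],d['cx'],d['cy'],W.round(3).tolist())
print(arm.sense())
a=[cv2.imread(f'pics/{n}0.png') for n in('scene','top')]
E
```

```text
scene ['pos', 'rot', 'img', 'fx', 'fy', 'cx', 'cy', 'camera_from_world'] 428.0139561744654 280.6221988595842 206.12389612481363 [[-0.458, 0.487, -0.744, -0.094], [-0.889, -0.263, 0.375, 0.366], [-0.013, 0.833, 0.553, 0.541], [0.0, 0.0, 0.0, 1.0]]
top ['pos', 'rot', 'img', 'fx', 'fy', 'cx', 'cy', 'camera_from_world'] 428.7247802155651 284.7482359050005 214.64562331136293 [[-0.003, 0.997, -0.071, 0.482], [-1.0, -0.003, 0.005, 0.038], [0.005, 0.071, 0.997, 1.05], [0.0, 0.0, 0.0, 1.0]]
wrist ['pos', 'rot', 'img', 'fx', 'fy', 'cx', 'cy', 'T_tool_cam'] 328.48988070746145 275.8673921097709 209.3473195327218 [[0.409, -0.882, -0.233, 0.198], [0.913, 0.395, 0.106, 0.623], [-0.001, -0.256, 0.967, 0.384], [0.0, 0.0, 0.0, 1.0]]
{'t': 0.15, 'joints': array([ 9.75924992e-01,  2.45652690e-01,  1.55866445e+00, -8.91024043e-06,
        1.33874239e+00, -1.74107418e-01]), 'joint_vel': array([-2.89420634e-05, -3.31580824e-03, -4.80778794e-03,  5.50286450e-04,
        3.90158029e-04, -8.36044096e-04]), 'effort': array([-7.97088051e-04, -4.16265857e+01, -3.14983428e+01,  6.84251916e-02,
        3.16820259e-02, -1.13631731e-04]), 'tool_pos': array([0.26540868, 0.5931744 , 0.4038363 ]), 'eef_rot': array([[-9.12777918e-01,  4.08455393e-01, -8.14855048e-04],
       [ 4.08456132e-01,  9.12777136e-01, -1.21975103e-03],
       [ 2.45567171e-04, -1.44619435e-03, -9.99998924e-01]]), 'ft_force': array([ 0.38375671, -0.84711441, -0.38362519]), 'moment': array([-0.05130706, -0.01706744, -0.01039486]), 'gripper_force': 0.0, 'width': 0.09389477094159566}
```

View pics/top0.png

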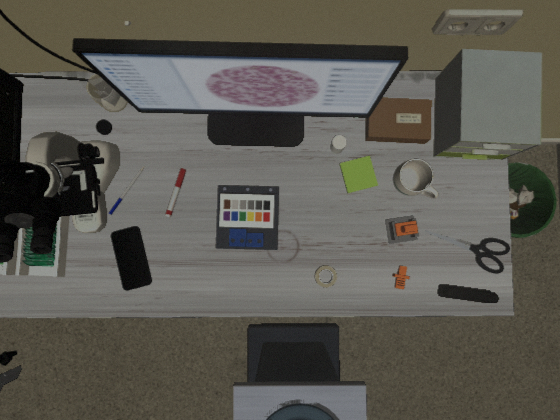

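View pics/scene0.png

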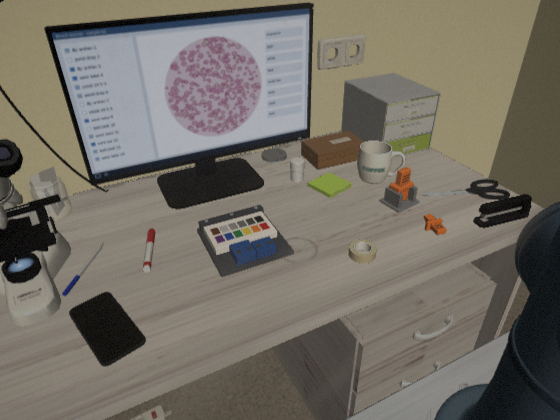

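The top view shows the jig at (247,217) with its blocks on the near side. The larger wedge is in its stand at (404,229), and the small look-alike is at (401,277). The tape roll is at (325,276), the pad at (359,174) and the marker at (175,192). The scene view agrees.

```bash
python3 - <<'E'
from h import *
for n,u,v,z in [('jig',247,217,.01),('stand',402,230,.04),('wedgetop',408,227,.086),('tape',325,276,.02),('pad',359,174,.01),('cup',412,178,.08),('marker',175,192,.015)]: print(n,ray('top0',u,v,z).round(3))
d,W=cam('wrist0'); print(d['T_tool_cam'].round(3).tolist())
im=cv2.imread('pics/top0.png'); s=cv2.imread('pics/scene0.png')
a=cv2.resize(im[175:260,205:300],(400,300),interpolation=3);b=cv2.resize(im[205:295,375:435],(400,300),interpolation=3)
c=cv2.resize(s[200:275,190:290],(400,300),interpolation=3);e=cv2.resize(s[160:240,370:460],(400,300),interpolation=3)
cv2.imwrite('pics/q.png',np.clip(np.vstack([np.hstack([a,b]),np.hstack([c,e])])*1.6,0,255).astype('uint8'))
E
```

```text
jig [0.551 0.124 0.01 ]
stand [ 0.518 -0.244  0.04 ]
wedgetop [ 0.523 -0.245  0.086]
tape [ 0.409 -0.063  0.02 ]
pad [ 0.656 -0.15   0.01 ]
cup [ 0.635 -0.259  0.08 ]
marker [0.612 0.298 0.015]
[[-0.001, 0.967, 0.256, 0.074], [1.0, 0.001, -0.0, -0.0], [-0.001, 0.256, -0.967, 0.019], [0.0, 0.0, 0.0, 1.0]]
```

View pics/q.png

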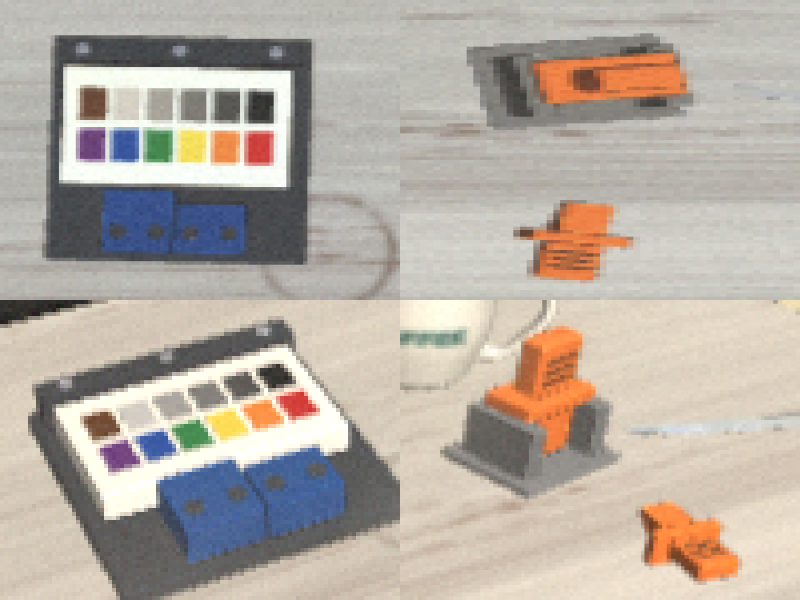

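The crops show the thick block on the left (+y) and the thin block on the right, so the wide gap is at jig y = -20.5 mm. The wedge's head plate runs roughly along world y. I'll bring the wrist camera over the jig.

>>> drive_tool --pt "-0.0364 -0.0815 0 0 0 0 -0.2" --pt "-0.0364 -0.0815 0 0 0 0 -0.2" --pt "-0.0364 -0.0815 0 0 0 0 -0.2" --pt "-0.0364 -0.0815 0 0 0 0 -0.2" --pt "-0.0364 -0.0815 0 0 0 0 -0.2" --pt "-0.0364 -0.0815 0 0 0 0 -0.2" --pt "-0.0364 -0.0815 0 0 0 0 -0.2" --pt "-0.0845 -0.0205 0.0225 0 0 0 -0.2" --pt "-0.0845 -0.0205 0.0225 0 0 0 -0.2" --pt "-0.0845 -0.0205 0.0225 0 0 0 -0.2" --pt "-0.0845 -0.0205 0.0225 0 0 0 -0.2" --pt "-0.0845 -0.0205 0.0225 0 0 0 -0.2"

```text
t: 1.15
tool_pos: [0.4037, 0.2355, 0.3593]
eef_rot: [[-0.913, 0.409, 0.0], [0.409, 0.913, 0.0], [-0.0, 0.0, -1.0]]
ft_force: [-0.1, 1.0, 0.8]
width: 0.0562
gripper_force: 0.0
```

>>> drive_tool --pt "-0.0845 -0.0205 0.0225 0 0 0 -0.2" --pt "-0.0845 -0.0205 0.0225 0 0 0 -0.2" --pt "-0.0845 -0.0205 0.0225 0 0 0 -0.2" --pt "-0.0845 -0.0205 0.0225 0 0 0 -0.2" --pt "-0.0845 -0.0205 0.0225 0 0 0 -0.2" --pt "0 0 0 0 0 0.0367 -0.2" --pt "0 0 0 0 0 0.0367 -0.2" --pt "0 0 0 0 0 0.0367 -0.2" --pt "0 0 0 0 0 0.0367 -0.2" --pt "0 0 0 0 0 0.0367 -0.2"

```text
t: 1.98
tool_pos: [0.5403, 0.1303, 0.3142]
eef_rot: [[-0.538, 0.843, -0.001], [0.843, 0.538, -0.0], [0.0, -0.001, -1.0]]
ft_force: [-0.4, 0.1, 0.5]
width: 0.0563
gripper_force: 0.0
```

>>> drive_tool --pt "0 0 0 0 0 0.0367 -0.2" --pt "0 0 0 0 0 0.0367 -0.2" --pt "0 0 0 0 0 0.0367 -0.2" --pt "0 0 0 0 0 0.0367 -0.2" --pt "0 0 0 0 0 0.0367 -0.2" --pt "0 0 0 0 0 0 -0.2" --pt "0 0 0 0 0 0 -0.2"

```text
t: 2.57
tool_pos: [0.5402, 0.1305, 0.3144]
eef_rot: [[0.0, 1.0, -0.0], [1.0, -0.0, -0.0], [-0.0, -0.0, -1.0]]
ft_force: [0.4, -0.4, 0.3]
width: 0.0561
gripper_force: 0.0
```

```bash
python3 - <<'E'
from h import *
snap('wrist','wj'); s=arm.sense(); print(s['t'],s['tool_pos'],s['eef_rot'].round(4).tolist(),s['joints'].round(2),s['width'],s['ft_force'])
im=cv2.imread('pics/wj.png');cv2.imwrite('pics/wj2.png',np.clip(cv2.resize(im,(800,600),interpolation=3)*1.5,0,255).astype('uint8'))
E
```

```text
2.6167 [0.54025649 0.13045843 0.31446437] [[0.0002, 1.0, -0.0004], [1.0, -0.0002, -0.0], [-0.0, -0.0004, -1.0]] [ 0.03  0.13  1.87 -0.    1.15  0.03] 0.05621371458211865 [ 0.73925498 -0.3617074  -0.90096626]
```

View pics/wj2.png

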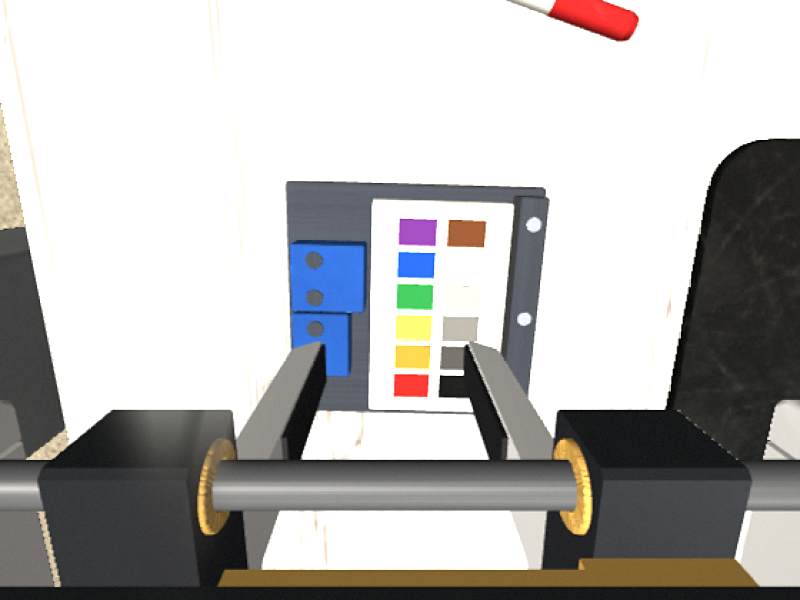

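The wrist view (scaled by 1.43) shows the blue thick block at (328,275) and the thin block at (322,345). The tile spans (370..515, 200..412) and the fence is on the right at about (530,300). The jig is almost aligned with the world axes. Next I'll measure edges by mask.

```bash
cat > jig.py <<'E'
from h import *
import sys
def edges(f,rows,lo,hi,ch,z,sign):
    """steepest column step in each row -> world pts on plane z, line x=a+b*y"""
    im=cv2.GaussianBlur(cv2.imread('pics/'+f+'.png').astype(float),(0,0),0.8)
    P=[]
    for v in rows:
        g=sign*np.gradient(ch(im[v]))[lo:hi]; i=int(np.argmax(g)); i=min(max(i,1),len(g)-2)
        o=(g[i-1]-g[i+1])/(2*(g[i-1]-2*g[i]+g[i+1])+1e-9)
        P.append(ray(f,lo+i+o,v,z))
    P=np.array(P); m=np.ones(len(P),bool)
    for _ in range(3):
        c=np.polyfit(P[m,1],P[m,0],1); r=abs(P[:,0]-np.polyval(c,P[:,1])); m=r<max(.0008,1.5*np.median(r))
    return c,m.sum(),r[m].max()
E
python3 - <<'E'
from jig import *
blue=lambda p:p[:,0]-p[:,2]
lum=lambda p:p.sum(1)
R=lambda a,b:range(int(a/1.4286),int(b/1.4286))
U=lambda a:int(a/1.4286)
for n,a in dict(
 plate_back=(R(190,238),U(275),U(300),lum,.01,-1),
 thick_front_low=(R(250,305),U(352),U(369),blue,.01,-1),
 thick_back_top=(R(250,305),U(280),U(302),blue,.03,1),
 thin_front_low=(R(318,370),U(338),U(362),blue,.01,-1),
 thin_back_top=(R(318,345),U(283),U(303),blue,.03,1),
 tile_near=(R(205,400),U(362),U(382),lum,.026,1),
 tile_far=(R(210,335),U(500),U(522),lum,.026,-1),
 fence_back=(R(205,340),U(528),U(556),lum,.03,1)).items():
    c,k,r=edges('wj',*a); print(n,'x at y=.13: %.4f'%np.polyval(c,.13),'y=.10: %.4f'%np.polyval(c,.10),'slope %.4f'%c[0],k,r.round(4))
# block y extents: column transition of blue
im=cv2.imread('pics/wj.png').astype(float); b=(im[:,:,0]-im[:,:,2])
for u in (U(310),U(322),U(335),U(345),U(358)):
    g=np.where(b[:,u]>25)[0]; g=g[(g>150)&(g<280)]; print(u,g.min(),g.max(),ray('wj',u,g.min()-.5,.01)[1].round(4),ray('wj',u,g.max()+.5,.03)[1].round(4))
for u in (U(390),U(440)):
    w=lum(im[:,u]);print([ (v,int(w[v])) for v in list(range(136,146))+list(range(280,294))], ray('wj',u,140,.026)[1],ray('wj',u,287,.026)[1])
col=b[:,U(340)]; print(b[212:226,U(340)].astype(int), im[212:226,U(340)].sum(1), ray('wj',U(340),218,.03))
E
```

```text
plate_back x at y=.13: 0.4738 y=.10: 0.4728 slope 0.0337 34 0.0002
thick_front_low x at y=.13: 0.5212 y=.10: 0.5205 slope 0.0226 39 0.0001
thick_back_top x at y=.13: 0.4798 y=.10: 0.4789 slope 0.0283 39 0.0002
thin_front_low x at y=.13: 0.5110 y=.10: 0.5105 slope 0.0151 36 0.0001
thin_back_top x at y=.13: 0.4796 y=.10: 0.4789 slope 0.0224 19 0.0001
tile_near x at y=.13: 0.5260 y=.10: 0.5251 slope 0.0301 136 0.0002
tile_far x at y=.13: 0.6058 y=.10: 0.6049 slope 0.0304 88 0.0002
fence_back x at y=.13: 0.6244 y=.10: 0.6236 slope 0.0278 94 0.0001
216 168 240 0.1668 0.1069
225 168 240 0.1668 0.1069
234 168 263 0.1668 0.0856
241 169 263 0.1659 0.0856
250 169 218 0.1659 0.1265
[(136, 212), (137, 207), (138, 201), (139, 313), (140, 591), (141, 727), (142, 734), (143, 730), (144, 730), (145, 730), (280, 729), (281, 729), (282, 727), (283, 728), (284, 732), (285, 737), (286, 680), (287, 149), (288, 265), (289, 638), (290, 612), (291, 610), (292, 605), (293, 608)] 0.19095606645365848 0.06081859770275133
[(136, 203), (137, 209), (138, 206), (139, 202), (140, 314), (141, 577), (142, 726), (143, 734), (144, 730), (145, 730), (280, 732), (281, 728), (282, 729), (283, 727), (284, 729), (285, 732), (286, 735), (287, 540), (288, 180), (289, 307), (290, 579), (291, 571), (292, 571), (293, 582)] 0.190941458926837 0.060801604209419935
[115 116 117 114 116 114  66  42  83 106 114 113 111 112] [277. 272. 275. 278. 278. 272. 175. 113. 215. 259. 271. 270. 269. 266.] [0.50772696 0.12695196 0.03      ]
```

>>> drive_tool --pt "-0.0854 -0.002 -0.0054 0 0 0 -0.2" --pt "-0.0854 -0.002 -0.0054 0 0 0 -0.2" --pt "-0.0854 -0.002 -0.0054 0 0 0 -0.2" --pt "-0.0854 -0.002 -0.0054 0 0 0 -0.2" --pt "-0.0854 -0.002 -0.0054 0 0 0 -0.2" --pt "-0.0854 -0.002 -0.0054 0 0 0 -0.2" --pt "-0.0854 -0.002 -0.0054 0 0 0 -0.2" --pt "-0.0854 -0.002 -0.0054 0 0 0 -0.2" --pt "-0.0854 -0.002 -0.0054 0 0 0 -0.2" --pt "-0.0854 -0.002 -0.0054 0 0 0 -0.2" --pt "-0.0854 -0.002 -0.0054 0 0 0 -0.2" --pt "-0.0854 -0.002 -0.0054 0 0 0 -0.2"

```text
t: 3.62
tool_pos: [0.5292, -0.2811, 0.3407]
eef_rot: [[0.001, 1.0, 0.0], [1.0, -0.001, 0.0], [0.0, 0.0, -1.0]]
ft_force: [-0.3, 0.2, 0.3]
width: 0.0562
gripper_force: 0.0
```

>>> drive_tool --pt "0 0 0 0 0 0 -0.2" --pt "0 0 0 0 0 0 -0.2"

```text
t: 3.78
tool_pos: [0.5292, -0.2809, 0.3406]
eef_rot: [[0.004, 1.0, 0.0], [1.0, -0.004, 0.0], [0.0, 0.0, -1.0]]
ft_force: [-0.1, 0.5, 0.0]
width: 0.0561
gripper_force: 0.0
```

```bash
python3 - <<'E'
from h import *
snap('wrist','ww'); s=arm.sense(); print(s['t'],s['tool_pos'],s['eef_rot'].round(4).tolist(),s['joints'].round(2),s['width'],s['ft_force'])
im=cv2.imread('pics/ww.png');cv2.imwrite('pics/ww2.png',np.clip(cv2.resize(im[60:330,100:460],(800,600),interpolation=3)*1.,0,255).astype('uint8'))
E
```

```text
3.8333 [ 0.52933754 -0.27959538  0.34026743] [[0.0027, 1.0, -0.0004], [1.0, -0.0027, 0.0007], [0.0007, -0.0004, -1.0]] [-0.68  0.19  1.74  0.    1.21 -0.67] 0.05640224484676106 [0.59750675 0.48380297 0.33592632]
```

View pics/ww2.png

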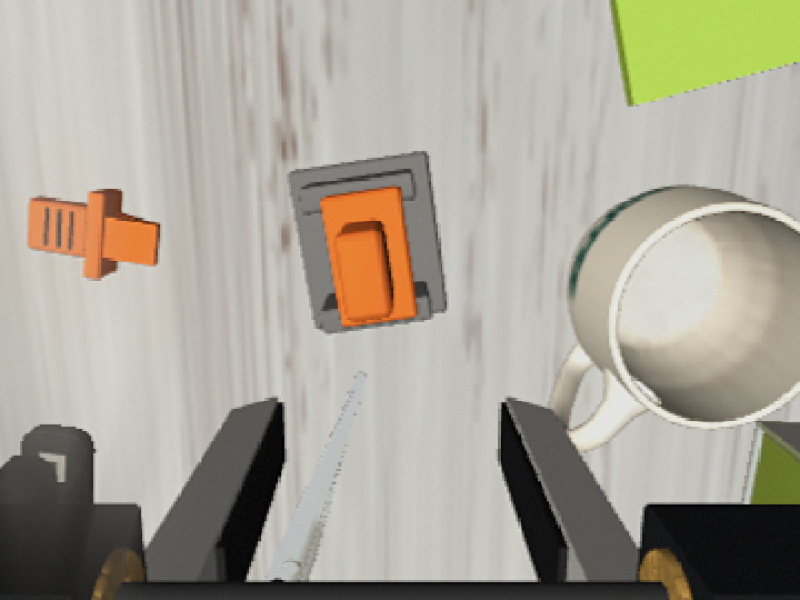

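The crop (scale 2.22, offset (100,60)) shows the stand with corners at about (290,170), (428,152), (447,310) and (325,332). The wedge head plate's corners are (320,197), (402,187), (417,318) and (342,328), and the tab is on top. Everything is rotated by about 7°. Next is the exact yaw and which way the slope faces.

```bash
python3 - <<'E'
from jig import *
im=cv2.imread('pics/ww.png')
S=2.2222
hsv=cv2.cvtColor(im,cv2.COLOR_BGR2HSV)
o=lambda p:p[:,2]-p[:,0]
V=lambda p:p[:,2]
R=lambda a,b:range(int(60+a/S),int(60+b/S)); U=lambda a:int(100+a/S)
def rep(n,a):
    c,k,r=edges('ww',*a); print(n,'x@y=-.245 %.4f slope %.4f'%(np.polyval(c,-.245),c[0]),k,r.round(4))
rep('plateL',(R(210,310),U(312),U(350),o,.05,1))
rep('plateR',(R(205,305),U(395),U(425),o,.05,-1))
rep('tabL',(R(245,310),U(330),U(352),V,.086,1))
rep('tabR',(R(240,305),U(374),U(392),V,.086,-1))
rep('standL',(R(180,310),U(283),U(330),lambda p:p.sum(1),.005,-1))
rep('standR',(R(165,300),U(420),U(455),lambda p:p.sum(1),.005,1))
for n,u,v,z in [('plate tl',320,197,.05),('tr',402,187,.05),('br',417,318,.05),('bl',342,328,.05)]: print(n,ray('ww',100+u/S,60+v/S,z).round(4))
print(im[int(60+275/S),U(320):U(425)].tolist())
for z,u,v in [(.086,335,237),(.086,380,230),(.086,390,318),(.086,347,321)]: print('tab',ray('ww',100+u/S,60+v/S,z).round(4))
E
```

```text
plateL x@y=-.245 0.5058 slope -0.1396 45 0.0001
plateR x@y=-.245 0.5356 slope -0.1427 45 0.0001
tabL x@y=-.245 0.5097 slope -0.1462 22 0.0004
tabR x@y=-.245 0.5269 slope -0.1213 29 0.0005
standL x@y=-.245 0.4891 slope -0.1416 58 0.0004
standR x@y=-.245 0.5499 slope -0.1424 61 0.0002
plate tl [ 0.5039 -0.2272  0.05  ]
tr [ 0.5339 -0.2238  0.05  ]
br [ 0.5396 -0.273   0.05  ]
bl [ 0.5109 -0.2768  0.05  ]
[[123, 128, 130], [122, 127, 128], [121, 125, 128], [121, 125, 127], [125, 127, 124], [85, 114, 169], [47, 117, 227], [50, 129, 236], [44, 113, 220], [43, 116, 227], [49, 127, 234], [48, 127, 233], [50, 130, 233], [52, 130, 233], [50, 129, 233], [48, 126, 233], [50, 130, 233], [50, 128, 233], [48, 126, 233], [51, 128, 233], [48, 125, 233], [48, 125, 233], [50, 126, 233], [50, 127, 233], [49, 124, 232], [50, 126, 234], [50, 122, 232], [43, 108, 216], [34, 88, 188], [28, 71, 157], [18, 45, 101], [15, 16, 24], [43, 104, 207], [50, 130, 239], [50, 129, 234], [49, 127, 233], [49, 127, 233], [50, 128, 234], [50, 128, 234], [44, 116, 227], [30, 86, 189], [48, 75, 130], [106, 112, 117], [124, 125, 127], [122, 125, 128], [121, 125, 127], [123, 127, 128]]
tab [ 0.5118 -0.2372  0.086 ]
tab [ 0.5263 -0.2351  0.086 ]
tab [ 0.5293 -0.2642  0.086 ]
tab [ 0.5151 -0.2651  0.086 ]
```

```bash
python3 - <<'E'
from h import *
snap('scene','s1')
im=cv2.imread('pics/s1.png')
k=10; x0,y0,w,h=376,160,56,58
z=np.clip(cv2.resize(im[y0:y0+h,x0:x0+w],None,fx=k,fy=k,interpolation=3)*1.4,0,255).astype('uint8')
a=np.arctan(-.142); 
out=[]
for s,col in ((1,(0,255,0)),(-1,(255,0,255))):
    t=-a if s==1 else np.pi-a
    Rm=np.array([[np.cos(t),-np.sin(t)],[np.sin(t),np.cos(t)]])
    c=np.array([.5203,-.2495])-Rm@[.0085,0]
    q=z.copy()
    P=lambda x,y,zz: tuple(int(i) for i in ((proj('s1',np.append(c+Rm@[x/1e3,y/1e3],.01+zz/1e3))-[x0,y0]+.5)*k).round())
    for y in(-12,12):
        pts=[P(-3.5,y,0),P(3.5,y,0),P(23,y,30),P(-3.5,y,30)]
        cv2.polylines(q,[np.array(pts)],True,col,1)
    for x,zz in((-3.5,0),(3.5,0),(-3.5,30),(23,30)): cv2.line(q,P(x,-12,zz),P(x,12,zz),col,1)
    for x in (-5.5,24.5):
        cv2.line(q,P(x,-25,30),P(x,25,30),col,1)
    out.append(q)
cv2.imwrite('pics/hyp.png',cv2.resize(np.hstack(out),(800,414)))
E
```

```text
(no output)
```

View pics/hyp.png

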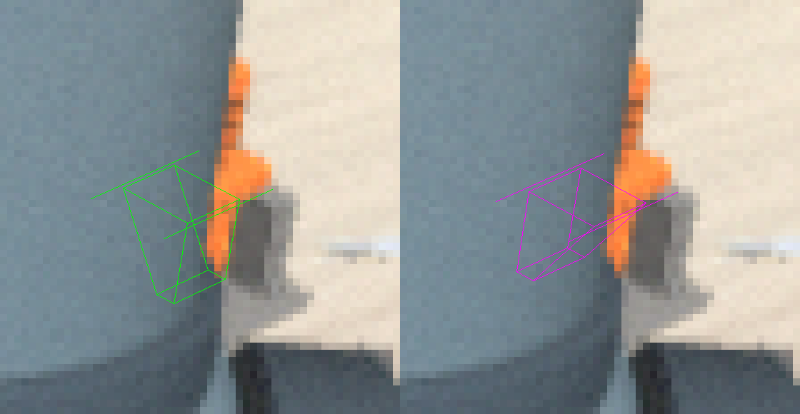

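The head plate and the foot's upright edge match the green overlay, so the slope faces +x, as needed. The wedge's yaw is +0.141 and the tab centre is at (0.5205, -0.250). Next is aligning and descending.

>>> drive_tool --pt "0 0 0 0 0 -0.0229 -0.2" --pt "0 0 0 0 0 -0.0229 -0.2" --pt "0.0387 -0.0057 0 0 0 0 -0.2" --pt "0.0387 -0.0057 0 0 0 0 -0.2" --pt "0 0 0.06 0 0 0 -0.2" --pt "0 0 0.06 0 0 0 -0.2" --pt "0 0 0.05 0 0 0 -0.2" --pt "0 0 0.03 0 0 0 -0.2" --pt "0 0 0.0158 0 0 0 -0.2" --pt "0 0 0 0 0 0 -0.2" --pt "0 0 0 0 0 0 -0.2" --newtons 45

```text
t: 4.8
tool_pos: [0.521, -0.2492, 0.2549]
eef_rot: [[-0.141, 0.99, 0.001], [0.99, 0.141, -0.0], [-0.0, 0.001, -1.0]]
ft_force: [0.1, -0.1, 0.4]
width: 0.0566
gripper_force: 0.0
```

>>> drive_tool --pt "0 0 0 0 0 0 1" --pt "0 0 0 0 0 0 1" --pt "0 0 0 0 0 0 1" --pt "0 0 0 0 0 0 1" --pt "0 0 0 0 0 0 1" --pt "0 0 0 0 0 0 1"

```text
t: 5.3
tool_pos: [0.5207, -0.2495, 0.2545]
eef_rot: [[-0.14, 0.99, 0.0], [0.99, 0.14, -0.0], [-0.0, 0.0, -1.0]]
ft_force: [0.1, 0.2, 1.0]
width: 0.0195
gripper_force: 0.0
```

>>> drive_tool --pt "0 0 0 0 0 0 1" --pt "0 0 0 0 0 0 1" --pt "0 0 0 0 0 0 1" --pt "0 0 0 0 0 0 1"

```text
t: 5.63
tool_pos: [0.5207, -0.2494, 0.2543]
eef_rot: [[-0.141, 0.99, -0.0], [0.99, 0.141, -0.0], [-0.0, -0.0, -1.0]]
ft_force: [0.0, -0.5, 1.1]
width: 0.0157
gripper_force: 45.0
```

>>> drive_tool --pt "0 0 -0.02 0 0 0 1" --pt "0 0 -0.05 0 0 0 1" --pt "0 0 -0.07 0 0 0 1" --pt "0 0 -0.08 0 0 0 1" --pt "0 0 -0.06 0 0 0 1" --pt "0 0 0 0 0 0 1" --pt "0 0 0 0 0 0 1"

```text
t: 6.22
tool_pos: [0.5208, -0.2495, 0.3677]
eef_rot: [[-0.14, 0.99, 0.003], [0.99, 0.14, -0.002], [-0.002, 0.002, -1.0]]
ft_force: [-0.1, 0.1, -1.5]
width: 0.0158
gripper_force: 45.0
```

```bash
python3 - <<'E'
from h import *
s=arm.sense(); print(s['t'],s['tool_pos'],s['eef_rot'].round(4).tolist(),s['width'],s['ft_force'],s['gripper_force'])
snap('wrist','wh');im=cv2.imread('pics/wh.png');cv2.imwrite('pics/wh2.png',np.clip(cv2.resize(im[150:420,100:460],(800,600),interpolation=3)*1.,0,255).astype('uint8'))
E
```

```text
6.2167 [ 0.52084122 -0.24950928  0.36774873] [[-0.1404, 0.9901, 0.0026], [0.9901, 0.1404, -0.0019], [-0.0023, 0.0023, -1.0]] 0.015754424226774005 [-0.14732572  0.10160146 -1.53426552] 44.99967098236084
```

View pics/wh2.png

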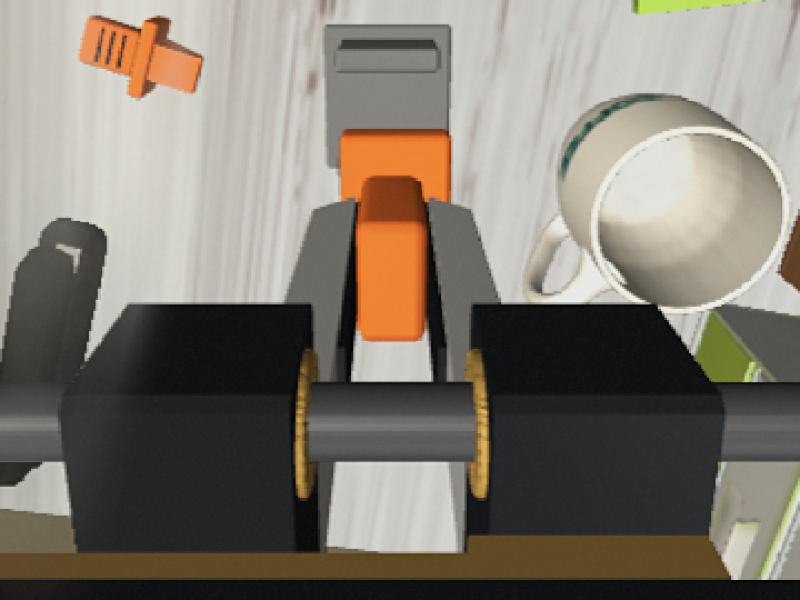

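The wedge is held squarely (plate at (341–450,160), tab at (357–428,260)). The plate's wider margin is on +x, which confirms the slope direction. Now to the jig.

>>> drive_tool --pt "0 0 0 0 0 0.027 1" --pt "0 0 0 0 0 0.027 1" --pt "0.089 -0.0009 0 0 0 0 1" --pt "0.089 -0.0009 0 0 0 0 1" --pt "0.089 -0.0009 0 0 0 0 1" --pt "0.089 -0.0009 0 0 0 0 1" --pt "0.089 -0.0009 0 0 0 0 1" --pt "0.089 -0.0009 0 0 0 0 1" --pt "0.089 -0.0009 0 0 0 0 1" --pt "0.089 -0.0009 0 0 0 0 1" --pt "0.089 -0.0009 0 0 0 0 1" --pt "0.089 -0.0009 0 0 0 0 1"

```text
t: 7.27
tool_pos: [0.5263, 0.1083, 0.3636]
eef_rot: [[0.029, 1.0, -0.005], [1.0, -0.029, 0.0], [-0.0, -0.005, -1.0]]
ft_force: [0.3, -0.1, 0.3]
width: 0.0157
gripper_force: 45.0
```

>>> drive_tool --pt "0 0 0.06 0 0 0 1" --pt "0 0 0.06 0 0 0 1" --pt "0 0 0.04 0 0 0 1" --pt "0 0 0 0 0 0 1" --pt "0 0 0 0 0 0 1"

```text
t: 7.68
tool_pos: [0.5263, 0.1066, 0.2997]
eef_rot: [[0.029, 1.0, -0.006], [1.0, -0.029, 0.0], [-0.0, -0.006, -1.0]]
ft_force: [0.5, 0.1, -0.8]
width: 0.016
gripper_force: 45.0
```

```bash
python3 - <<'E'
from h import *
s=arm.sense(); print(s['t'],s['tool_pos'],s['eef_rot'].round(4).tolist(),s['width'],s['ft_force'],s['gripper_force'])
snap('scene','s2');snap('wrist','w2');a=cv2.imread('pics/s2.png')[180:280,180:310];b=cv2.imread('pics/w2.png')[70:330,130:420]
cv2.imwrite('pics/v2.png',np.hstack([cv2.resize(a,(400,310),interpolation=3),cv2.resize(b,(400,310),interpolation=3)]))
E
```

```text
7.6833 [0.52632513 0.10656728 0.29971829] [[0.0287, 0.9996, -0.0056], [0.9996, -0.0287, 0.0001], [-0.0001, -0.0056, -1.0]] 0.015993878963845184 [ 0.52421399  0.05549203 -0.7686993 ] 44.99975502490997
```

View pics/v2.png

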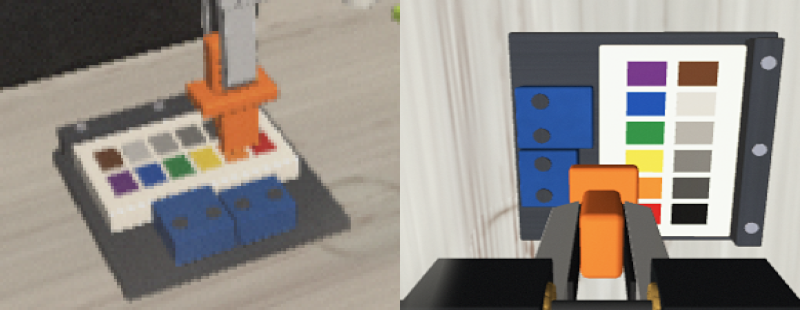

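>>> drive_tool --pt "0 0.003 0 -0.0018 0 0 1" --pt "0 0 0.025 0 0 0 1" --pt "0 0 0 0 0 0 1"

```text
t: 8.03
tool_pos: [0.5283, 0.1063, 0.2913]
eef_rot: [[0.029, 1.0, 0.005], [1.0, -0.029, -0.0], [-0.0, 0.005, -1.0]]
ft_force: [0.9, 0.4, -2.0]
width: 0.0154
gripper_force: 45.0
```

```bash
python3 - <<'E'
from jig import *
s=arm.sense(); print(s['t'],s['tool_pos'],s['eef_rot'].round(4).tolist(),s['ft_force'])
blue=lambda p:p[:,0]-p[:,2]; lum=lambda p:p.sum(1)
k=290/400;kv=260/310
R=lambda a,b:range(int(70+a*kv),int(70+b*kv)); U=lambda a:int(130+(a-400)*k)
for n,a in dict(thick_back=(R(92,145),U(505),U(528),blue,.03,1),thick_top=(R(92,145),U(580),U(600),blue,.03,-1),thick_low=(R(92,145),U(580),U(600),blue,.01,-1),
 thin_top=(R(153,163),U(570),U(590),blue,.03,-1),thin_low=(R(153,163),U(570),U(590),blue,.01,-1),tile=(R(55,160),U(590),U(612),lum,.026,1),tile_far=(R(55,225),U(735),U(752),lum,.026,-1)).items():
    c,q,r=edges('w2',*a); print(n,'x@.1065 %.4f slope %.4f'%(np.polyval(c,.1065),c[0]),q,r.round(4))
E
```

```text
8.0333 [0.5282856  0.10633578 0.29134441] [[0.0291, 0.9996, 0.0046], [0.9996, -0.029, -0.0002], [-0.0, 0.0046, -1.0]] [ 0.86314259  0.44259238 -2.00379984]
thick_back x@.1065 0.4792 slope 0.0273 44 0.0002
thick_top x@.1065 0.5217 slope 0.0265 44 0.0
thick_low x@.1065 0.5212 slope 0.0265 44 0.0
thin_top x@.1065 0.5127 slope 0.0206 8 0.0
thin_low x@.1065 0.5115 slope 0.0206 8 0.0
tile x@.1065 0.5252 slope 0.0308 88 0.0
tile_far x@.1065 0.6051 slope 0.0307 106 0.0006
```

>>> drive_tool --pt "0 -0.002 0 0.0008 0 0 1" --pt "0 0 0 0 0 0 1" --pt "0 0 0 0 0 0 1" --pt "0 0 0 0 0 0 1"

```text
t: 8.37
tool_pos: [0.5278, 0.1065, 0.2925]
eef_rot: [[0.029, 1.0, 0.004], [1.0, -0.029, -0.0], [0.0, 0.004, -1.0]]
ft_force: [0.1, -0.2, -1.1]
width: 0.0153
gripper_force: 45.0
```

```bash
python3 - <<'E'
from h import *
s=arm.sense(); print(s['t'],s['tool_pos'],s['eef_rot'].round(4).tolist(),s['ft_force'])
E
```

```text
8.3667 [0.52782052 0.1065372  0.29251745] [[0.0287, 0.9996, 0.0036], [0.9996, -0.0287, -0.0001], [0.0, 0.0036, -1.0]] [ 0.07910479 -0.18276708 -1.0951259 ]
```

>>> drive_tool --pt "0 -0.0018 0 0.0011 0 0 1" --pt "0 0 0.022 0 0 0 1" --pt "0 0 0.022 0 0 0 1" --pt "0 0 0.012 0 0 0 1" --pt "0 0 0.008 0 0 0 1" --pt "0 0 0 0 0 0 1" --pt "0 0 0 0 0 0 1" --pt "0 0 0 0 0 0 1"

```text
t: 9.03
tool_pos: [0.5272, 0.1065, 0.2668]
eef_rot: [[0.029, 1.0, 0.0], [1.0, -0.029, 0.0], [0.0, 0.0, -1.0]]
ft_force: [0.4, 0.6, -1.4]
width: 0.0158
gripper_force: 45.0
```

```bash
python3 - <<'E'
from h import *
s=arm.sense(); print(s['t'],s['tool_pos'],s['eef_rot'].round(4).tolist(),s['ft_force'],s['moment'])
E
```

```text
9.0333 [0.52719728 0.10654626 0.26683114] [[0.0288, 0.9996, 0.0002], [0.9996, -0.0288, 0.0], [0.0, 0.0002, -1.0]] [ 0.44697475  0.57565028 -1.43043784] [-0.03735243  0.11541455 -0.02942252]
```

>>> drive_tool --pt "0 -0.0045 0 0 0 0 1" --pt "0 0 0.005 0 0 0 1" --pt "0 0 0.005 0 0 0 1" --pt "0 0 0.0025 0 0 0 1" --pt "0 0 0 0 0 0 1" --pt "0 0 0 0 0 0 1"

```text
t: 9.53
tool_pos: [0.5251, 0.1066, 0.2615]
eef_rot: [[0.029, 1.0, -0.001], [1.0, -0.029, 0.0], [0.0, -0.001, -1.0]]
ft_force: [-1.6, 0.2, -0.4]
width: 0.0155
gripper_force: 45.0
```

>>> drive_tool --pt "0 0 0.0025 0 0 0 1" --pt "0 0 0.0025 0 0 0 1" --pt "0 0 0 0 0 0 1" --pt "0 0 0 0 0 0 1"

```text
t: 9.87
tool_pos: [0.5252, 0.1066, 0.2595]
eef_rot: [[0.029, 1.0, -0.001], [1.0, -0.029, 0.0], [0.0, -0.001, -1.0]]
ft_force: [-0.3, -0.4, -0.3]
width: 0.0155
gripper_force: 45.0
```

>>> drive_tool --pt "0 0 0.0025 0 0 0 1" --pt "0 0 0.0025 0 0 0 1" --pt "0 0 0 0 0 0 1" --pt "0 0 0 0 0 0 1"

```text
t: 10.2
tool_pos: [0.5251, 0.1066, 0.2575]
eef_rot: [[0.029, 1.0, -0.001], [1.0, -0.029, 0.0], [-0.0, -0.001, -1.0]]
ft_force: [-1.9, 0.3, 1.5]
width: 0.0156
gripper_force: 45.0
```

>>> drive_tool --pt "0 0 0.0025 0 0 0 1" --pt "0 0 0 0 0 0 1" --pt "0 0 0 0 0 0 1"

```text
t: 10.45
tool_pos: [0.5252, 0.1067, 0.257]
eef_rot: [[0.029, 1.0, -0.001], [1.0, -0.029, -0.0], [-0.0, -0.001, -1.0]]
ft_force: [-4.9, 0.4, 5.2]
width: 0.016
gripper_force: 45.0
```

```bash
python3 - <<'E'
from h import *
s=arm.sense(); print(s['t'],s['tool_pos'],s['eef_rot'].round(4).tolist(),s['ft_force'],s['moment'])
snap('scene','s3');snap('wrist','w3');a=cv2.imread('pics/s3.png')[180:280,180:310];b=cv2.imread('pics/w3.png')[70:330,130:420]
cv2.imwrite('pics/v3.png',np.hstack([cv2.resize(a,(400,310),interpolation=3),cv2.resize(b,(400,310),interpolation=3)]))
E
```

```text
10.45 [0.52516636 0.10665489 0.25702045] [[0.0286, 0.9996, -0.0014], [0.9996, -0.0286, -0.0001], [-0.0001, -0.0014, -1.0]] [-4.9316236   0.3834889   5.15572939] [-0.09302438  0.99817083 -0.08394918]
```

View pics/v3.png

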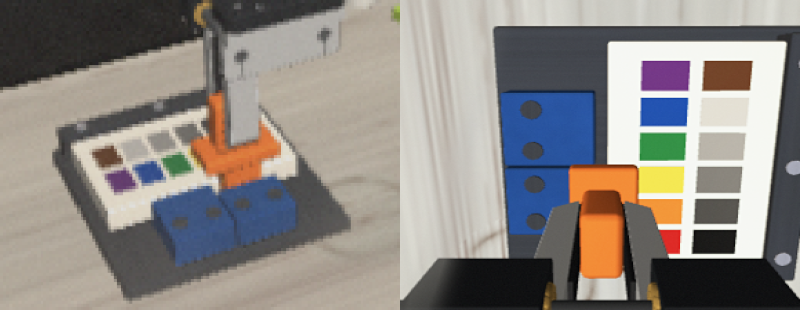

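The scene half shows the wedge seated in the thin block's gap at (240,170), and the wrist half shows the tile at x 608–785 px with its gap widened. The force is now rising, so I'll press further and check how parallel the tile is.

>>> drive_tool --pt "0 0 0.0025 0 0 0 1" --pt "0 0 0.0025 0 0 0 1" --pt "0 0 0 0 0 0 1" --pt "0 0 0 0 0 0 1"

```text
t: 10.88
tool_pos: [0.5254, 0.1067, 0.2565]
eef_rot: [[0.028, 1.0, -0.002], [1.0, -0.028, -0.0], [-0.0, -0.002, -1.0]]
ft_force: [-9.0, -0.0, 15.7]
width: 0.0155
gripper_force: 45.0
```

```bash
cat > chk.py <<'E'
from jig import *
f=sys.argv[1]; s=arm.sense(); print(s['t'],s['tool_pos'],s['ft_force'],s['moment']); snap('wrist',f)
blue=lambda p:p[:,0]-p[:,2]; lum=lambda p:p.sum(1)
k=290/400;kv=260/310
R=lambda a,b:range(int(70+a*kv),int(70+b*kv)); U=lambda a:int(130+(a-400)*k)
for n,a in dict(thick_top=(R(98,160),U(584),U(603),blue,.03,-1),thick_back=(R(98,160),U(490),U(515),blue,.03,1),tile=(R(50,160),U(598),U(620),lum,.026,1),tile_far=(R(50,160),U(770),U(788),lum,.026,-1),face=(R(60,240),U(776),U(796),lum,.03,1)).items():
    c,q,r=edges(f,*a); print(n,'x@.1065 %.4f x@.18 %.4f slope %.4f'%(np.polyval(c,.1065),np.polyval(c,.18),c[0]),q,r.round(4))
E
python3 chk.py w4
python3 -c "
import cv2,numpy as np
im=cv2.imread('pics/w4.png')[85:290,330:450];cv2.imwrite('pics/v4.png',cv2.resize(im,(480,590),interpolation=3)[:590])"
```

```text
10.8833 [0.52542271 0.10673338 0.25652928] [-8.95060379e+00 -7.22091803e-03  1.56885548e+01] [-0.07463717  2.07649548  0.04811905]
thick_top x@.1065 0.5216 x@.18 0.5236 slope 0.0269 52 0.0
thick_back x@.1065 0.4791 x@.18 0.4812 slope 0.0282 52 0.0001
tile x@.1065 0.5278 x@.18 0.5300 slope 0.0293 93 0.0001
tile_far x@.1065 0.6077 x@.18 0.6097 slope 0.0279 93 0.0003
face x@.1065 0.6106 x@.18 0.6097 slope -0.0125 100 0.0008
```

View pics/v4.png

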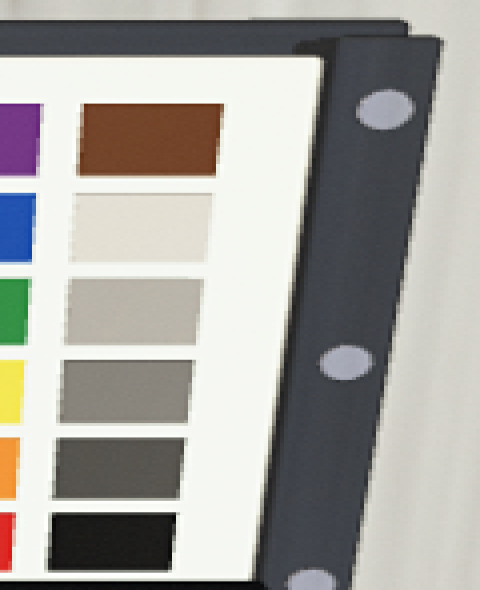

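>>> drive_tool --pt "0 -0.0015 0.0015 0 0 0 1" --pt "0 0 0.0015 0 0 0 1" --pt "0 0 0 0 0 0 1" --pt "0 0 0 0 0 0 1" --pt "0 0 0 0 0 0 1" --pt "0 0 0 0 0 0 1"

```text
t: 11.43
tool_pos: [0.5252, 0.1068, 0.2564]
eef_rot: [[0.028, 1.0, -0.001], [1.0, -0.028, -0.0], [-0.0, -0.001, -1.0]]
ft_force: [-11.0, -0.2, 20.8]
width: 0.0156
gripper_force: 45.0
```

```bash
python3 chk.py w5
```

```text
11.4333 [0.52521468 0.10678713 0.25635422] [-10.99866381  -0.17076549  20.8300652 ] [-0.14346806  2.41323418  0.00952498]
thick_top x@.1065 0.5216 x@.18 0.5236 slope 0.0264 52 0.0
thick_back x@.1065 0.4791 x@.18 0.4812 slope 0.0277 52 0.0001
tile x@.1065 0.5278 x@.18 0.5299 slope 0.0297 93 0.0001
tile_far x@.1065 0.6076 x@.18 0.6098 slope 0.0290 93 0.0004
face x@.1065 0.6106 x@.18 0.6096 slope -0.0128 106 0.0008
```

```bash
python3 - <<'E'
from h import *
for f in('w5',):
    im=cv2.GaussianBlur(cv2.imread(f'pics/{f}.png').astype(float).sum(2),(0,0),.6); G=[]
    pk=lambda g,i:i+(g[i-1]-g[i+1])/(2*(g[i-1]-2*g[i]+g[i+1])+1e-9)
    for v in range(110,275):
        u0=410-(v-106)*16/180; a=int(u0)-8
        g=np.gradient(im[v]); i=a+int(np.argmin(g[a:a+16])); j=i+2+int(np.argmax(g[i+2:i+9]))
        G.append((ray(f,pk(-g,i),v,.026),ray(f,pk(g,j),v,.03)))
    G=np.array(G); d=G[:,1,0]-G[:,0,0]
    for b in np.array_split(np.arange(len(d)),6): print('y %.3f'%G[b,0,1].mean(),'tile %.4f fence %.4f gap mm %.2f'%(np.median(G[b,0,0]),np.median(G[b,1,0]),1e3*np.median(d[b])))
    print(np.polyfit(G[:,0,1],G[:,0,0],1),np.polyfit(G[:,1,1],G[:,1,0],1))
E
```

```text
y 0.178 tile 0.6097 fence 0.6102 gap mm 0.47
y 0.161 tile 0.6092 fence 0.6097 gap mm 0.51
y 0.143 tile 0.6087 fence 0.6092 gap mm 0.55
y 0.124 tile 0.6082 fence 0.6087 gap mm 0.58
y 0.105 tile 0.6077 fence 0.6083 gap mm 0.60
y 0.086 tile 0.6071 fence 0.6078 gap mm 0.65
[0.02785408 0.60472103] [0.02664247 0.60541769]
```

```bash
python3 -c "
from station import order
print(order.hand_in())"
```

```text
the job is handed in; nothing more can be done
None
```

The job is handed in: the wedge is gripped and pressed at about 21 N in the thin block's gap. The tile reads flush and parallel to the fence, to within the camera's roughly 0.5 mm accuracy.

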